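Kit four stainless fittings into their matching trays

TASK

Kit this order: put each of the four loose stainless fittings, upright and flat, inside the rimmed grey tray that matches its foot: the large ferrule in the large round tray, the small ferrule in the small round tray, the square flange squarely in the square tray, and the ball valve lengthways in the oblong tray (either way round, lever on top). Leave the little sight glass standing where it is among them.

Things in the scene. Friction and masses are not known exactly. Their poses are not given: they have to be found in the camera images.
- large_ferrule: Large stainless pipe ferrule standing upright, with a white cap disc on top: round foot flange 64 mm across and 6 mm thick (tapering in up to 10 mm), solid round tube 51 mm across above it, 50 mm tall in all; 0.2 to 0.45 kg. Grip it by the tube, e.g. 38 mm above its underside; any yaw. Loose, origin at the centre of its underside, z up.
- small_ferrule: Small stainless pipe ferrule standing upright, with a white cap disc on top: round foot flange 40 mm across and 6 mm thick (tapering in up to 10 mm), solid round tube 26 mm across above it, 60 mm tall in all; 0.08 to 0.17 kg. Grip it by the tube, e.g. 42 mm above its underside; any yaw. Loose, origin at the centre of its underside, z up.
- square_flange: Stainless square flange lying flat with its neck up: plate 60 x 60 mm, 10 mm thick, four dark bolt holes, and in its middle a round neck 32 mm across whose capped top is 50 mm above the underside; 0.2 to 0.45 kg. x and y run parallel to the plate's sides. Grip it by the neck, e.g. 38 mm above its underside, from any yaw. Loose, origin at the centre of its underside, z up.
- ball_valve: Stainless ball valve standing flat: body block 40 x 40 x 40 mm at the origin; round pipe ends along x make it 84 mm long; on a stem above, a rigid blue lever, 14 mm wide, 47 to 53 mm above the underside, reaching 75 mm out along +x. 0.3 to 0.6 kg. Grip the block across y (40 mm), e.g. 31 mm above its underside, lever between the fingers. Loose, origin at the centre of its underside, z up.
- large_round_tray: Round tray for the large ferrule, 80 mm across inside (88 mm outside). Grey plastic with black floor, fixed to the bench: 3 mm floor, a rim 4 mm thick whose top is 9 mm above the bench, open above. Origin at the centre of its underside on the bench, z up.
- small_round_tray: Round tray for the small ferrule, 56 mm across inside (64 mm outside). Grey plastic with black floor, fixed to the bench: 3 mm floor, a rim 4 mm thick whose top is 9 mm above the bench, open above. Origin at the centre of its underside on the bench, z up.
- square_tray: Square tray for the square flange, 76 x 76 mm inside (84 mm outside); its sides run along its x and y. Grey plastic with black floor, fixed to the bench: 3 mm floor, a rim 4 mm thick whose top is 9 mm above the bench, open above. Origin at the centre of its underside on the bench, z up.
- oblong_tray: Oblong tray for the ball valve, 100 mm inside along its x and 56 mm along its y (108 x 64 mm outside). Grey plastic with black floor, fixed to the bench: 3 mm floor, a rim 4 mm thick whose top is 9 mm above the bench, open above. Origin at the centre of its underside on the bench, z up.
- sight_glass: Bystander to leave alone: upright green glass tube with steel end rings (green shows in its top too), 36 mm across, 58 mm tall, standing between the others. Loose, origin at the centre of its underside.
Things that resemble listed ones, but are neither listed nor needed, are in the scene too. Leave any blue or red look-alike of the large_ferrule alone.

How it is judged:
By the outcome, as a careful person would: the job done as asked, in the order asked, and still so for the second after the job is handed in, with the robot touching nothing.
It also fails if it takes over 96 s, if anything falls off the work surface, if the arm or the gripper's body presses on something with over 40 N, if the wrist force passes 120 N, or if a joint passes its speed limit or range.

ROBOT

A 6-joint arm with a two-finger parallel gripper is mounted at the origin on the work surface. World frame = base frame: x ahead of the robot, y to its left, z up, the work surface at z = 0. Lengths are in m, angles in rad, forces in N, time in s.
With the tool pointing down it reaches from about 0.3 to 0.875 m from the base axis. Payload 6.4 kg.
Tool frame: the origin (TCP) lies midway between the tips of the shut fingers; the grasp point (between the pads) lies 19 mm behind it; z points along the fingers, y is the direction in which the jaws open and shut (so a half turn about z gives the same grasp; the last joint's range is limited). The gripper opens to 85 mm and grips with 20 to 120 N. Pads are 22 mm wide; open, the fingers measure 114 mm over their backs; the gripper's body (76 mm by 85 mm) begins 54 mm behind the grasp point. The pads swing forward as they close: fully open they stand 13 mm farther back than shut.
Start: joints at [-0.206, 0.181, 1.607, -0, 1.354, -0.206], TCP at [0.575, 0, 0.21] pointing down, gripper open.
Joint ranges: [-2.99, 2.99], [-0.89, 2.07], [0.3, 2.58], [-1.14, 4.28], [0, 2.63], [-3.12, 3.12]. Speed limits (rad/s): [2.57, 2.57, 3.01, 3.14, 3.14, 3.14].

INTERFACE

Orientations are given as a unit quaternion [w, x, y, z].
In Python, from bench import ctrl gives the robot as it stands. The module is installed in compiled form; this text tells all that it offers.
- The arm moves only by the tool arm_command, never from a script. Its argument "plan" is one flat list of numbers, 4 for each row, row after row: the shift along the tool's x, y, z in mm, then the turn about the tool's z in rad. A call has 1 to 20 rows; each row shifts and turns the commanded pose from where the row before left it, along the tool's axes as they then stand; what a row does not reach is not made up. A row lasts 1/10 s, in which the tool goes at most 50 mm and 8.59 degrees, less where a joint would pass 70% of its speed; a pose out of reach is approached as far as the arm can. A call is refused whole if a number of a shift passes 50 or a number of a turn 0.15, either way. A call with a gripper value outside its range is refused whole. "grip" is the opening, from 0 (shut) to 1 (fully open), set as the call begins (left out, the last holds). The fingers move at their own pace and stop on an object; the grip force is fixed at half the most. Time passes only in rows, so rows that do not move let the fingers close. It gives the time, the measured TCP pose, the force and the opening at its end, in the units of the state.
- ctrl.get_obs(): the state, without advancing time (a new reading comes with each control period).
- ctrl.camera(name): name is "scene" or "side" or "wrist"; returns a dict with "color" (480x640x3 uint8, red, green, blue), "camera_matrix" (3x3 intrinsics, pixels), "eye" and "attitude" of the camera in the world; the wrist camera has in their place "T_tool_cam" (4x4, takes a point from camera to tool coordinates, whose origin is the TCP and whose axes are the flange's). Camera axes: x right, y up, looking along -z (the intrinsics and any distortion apply to the point x, -y, -z); pixel columns grow to the right and rows downward; lengths in m; the calibration is good to about 2 mm. A picture is of the moment at which its call begins: read the wrist's pose just before it. There is no depth.
- ctrl.hand_in(): hands the job in, once; it reports no verdict.
The state is a dict: "time_s": time; "q": joint angles; "dq": joint speeds; "joint_efforts": joint torques, N m; "eef_pos": TCP position; "eef_rot": TCP orientation; "wrist_force": force on the tool from outside, world axes, zero at the start; "torque": the same for the moment, N m; "opening": opening from 0.0 (shut) to 1.0 (fully open).
Only numpy, scipy, OpenCV 4.12 (cv2) and the standard library are available. Lean on these libraries where they do the work, as an engineer would, in place of code of your own. Each camera call takes 0.05 s, during which the arm holds its last target. There are 200 camera calls.

## Working session

There is one attempt and no reset: what is moved stays moved. The work goes in short steps, Python scripts to look and compute and a tool call to move; the robot and the scene stay as the last step left them, time stands still between calls to the robot, and variables do not carry over. Pictures are saved under pics/ and viewed, about 12 in all and at most 16, crops included, and the job is handed in when it is done.

Besides the shell and the picture viewer there is one more tool, called after "Emit:" as a command line: name --argument value ..., lists and objects as JSON in quotes. arm_command: Moves the arm, as the interface text tells. Its arguments: {"type":"object","properties":{"plan":{"type":"array","items":{"type":"number"}},"grip":{"type":"number"}},"required":["plan"]}

```bash
mkdir -p pics
cat > h.py <<'E'
import numpy as np, cv2
from bench import ctrl
from scipy.spatial.transform import Rotation as R
def snap(n,f):
    o=ctrl.get_obs(); c=ctrl.camera(n); cv2.imwrite('pics/'+f,c['color'][:,:,::-1]); c['obs']=o
    np.save('pics/'+f[:-4]+'.npy',c,allow_pickle=True); return c
E
python3 - <<'E'
from h import *
print(ctrl.get_obs())
for n in ['scene','side','wrist']:
    c=snap(n,n+'0.png'); print(n,{k:v for k,v in c.items() if k not in('color','obs')})
E
```

```text
{'time_s': 0.0, 'q': array([-2.06288015e-01,  1.81544963e-01,  1.60798236e+00,  7.38372461e-06,
        1.35379790e+00, -2.06319769e-01]), 'dq': array([-1.03395755e-05,  7.40468027e-04,  7.36754959e-04,  5.34535605e-04,
       -4.60672940e-05, -1.26007408e-03]), 'joint_efforts': array([ 3.41415571e-04, -4.44869328e+01, -3.51340663e+01, -2.51131587e-04,
        9.11703974e-03,  3.43231875e-05]), 'eef_pos': array([5.74424682e-01, 1.47298004e-04, 2.08894369e-01]), 'eef_rot': array([-7.27018359e-04,  7.07095853e-01,  7.07117178e-01, -4.71072144e-04]), 'wrist_force': array([-0.51909064,  0.06598404, -0.57166024]), 'torque': array([-0.03047558, -0.04957648,  0.03093196]), 'opening': 1.0030353142483432}
scene {'camera_matrix': array([[596.95935343,   0.        , 319.51355225],
       [  0.        , 596.95935343, 249.53776587],
       [  0.        ,   0.        ,   1.        ]]), 'eye': array([ 1.23935021, -0.13129221,  0.71179595]), 'attitude': array([0.69771082, 0.31041678, 0.27294948, 0.58509796])}
side {'camera_matrix': array([[450.25745364,   0.        , 320.81574717],
       [  0.        , 450.25745364, 241.46494341],
       [  0.        ,   0.        ,   1.        ]]), 'eye': array([ 0.17568856, -0.51425122,  0.55398446]), 'attitude': array([ 0.8823003 ,  0.4010218 , -0.09570964, -0.22708449])}
wrist {'camera_matrix': array([[407.80055508,   0.        , 318.86585045],
       [  0.        , 407.80055508, 240.37263618],
       [  0.        ,   0.        ,   1.        ]]), 'T_tool_cam': array([[-1.58050568e-04,  9.46972912e-01,  3.21313366e-01,
         8.45110049e-02],
       [ 9.99999987e-01,  1.42210854e-04,  7.27661599e-05,
         1.12999114e-03],
       [ 2.32133342e-05,  3.21313373e-01, -9.46972922e-01,
        -1.63716056e-01],
       [ 0.00000000e+00,  0.00000000e+00,  0.00000000e+00,
         1.00000000e+00]])}
```

View pics/scene0.png

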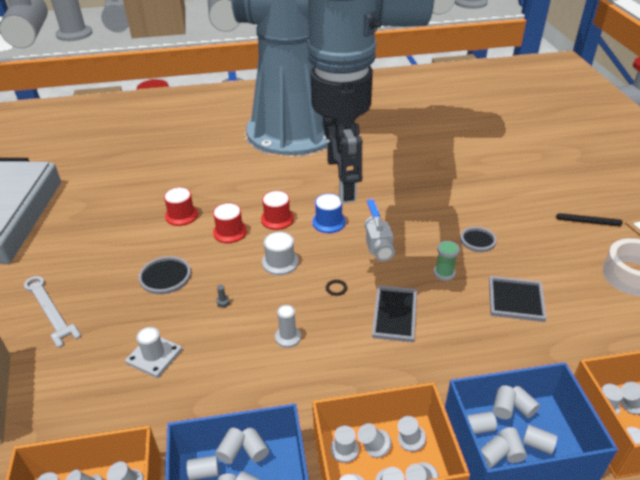

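View pics/side0.png

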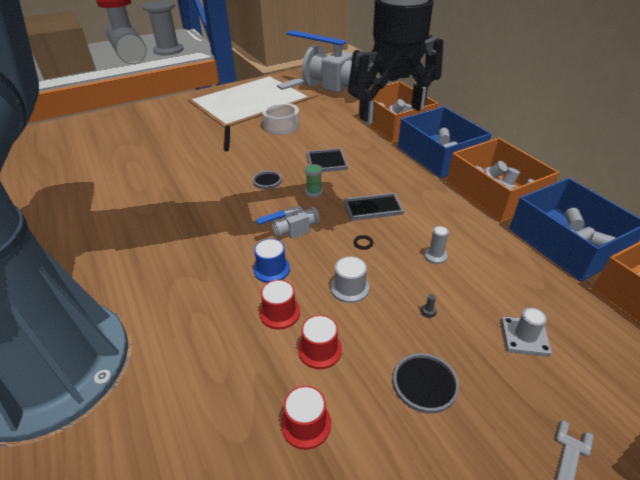

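View pics/wrist0.png

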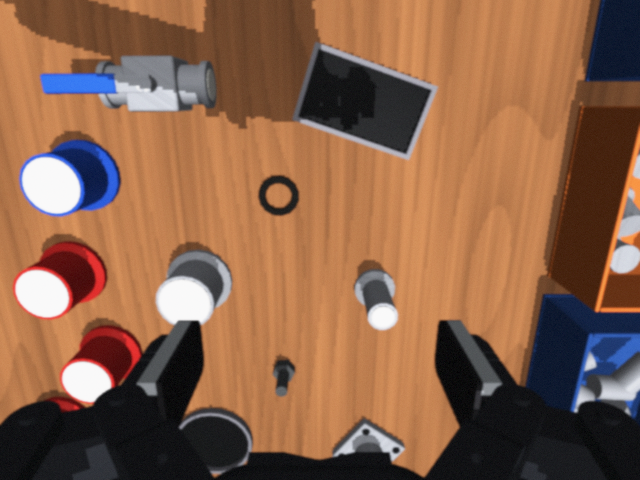

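The three start views show everything. In the scene view the large ferrule's cap is at (279,243), the small ferrule at (287,313), the flange at (150,340) and the valve at (378,238). The trays are at (165,274) large, (478,239) small, (517,298) square and (397,313) oblong, with the sight glass at (447,260). I'll triangulate these next.

```bash
cat >> h.py <<'E'
def load(f): return np.load('pics/'+f+'.npy',allow_pickle=True).item()
def pose(c):
    if 'eye' in c: q=c['attitude']; return R.from_quat(q,scalar_first=True).as_matrix(), np.array(c['eye'])
    T=np.eye(4); T[:3,:3]=R.from_quat(c['obs']['eef_rot'],scalar_first=True).as_matrix(); T[:3,3]=c['obs']['eef_pos']
    T=T@c['T_tool_cam']; return T[:3,:3],T[:3,3]
def plane(c,px,z):
    px=np.atleast_2d(np.asarray(px,float)); Rm,e=pose(c); K=c['camera_matrix']
    d=np.c_[(px[:,0]-K[0,2])/K[0,0],-(px[:,1]-K[1,2])/K[1,1],-np.ones(len(px))]@Rm.T
    return (e+d*((z-e[2])/d[:,2])[:,None])[:,:2]
def blob(c,kind,seed,r=12):
    h=cv2.cvtColor(c['color'],cv2.COLOR_RGB2HSV).astype(int); H,S,V=h[...,0],h[...,1],h[...,2]
    m={'white':(V>215)&(S<30),'dark':(V<70)&(S<120),'blue':(H>100)&(H<125)&(S>120),'green':(H>45)&(H<85)&(S>60),'gray':(S<50)&(V>70)}[kind]
    n,l,st,ce=cv2.connectedComponentsWithStats(m.astype(np.uint8)); x,y=seed
    w=l[y-r:y+r+1,x-r:x+r+1]; w=w[w>0]
    k=np.bincount(w).argmax(); cn=max(cv2.findContours((l==k).astype(np.uint8),0,cv2.CHAIN_APPROX_NONE)[0],key=len)[:,0]
    return ce[k],st[k],cn
E
cat > m1.py <<'E'
from h import *
C={n:load(n+'0') for n in['scene','side','wrist']}
for nm,z,s in [('large',.05,dict(scene=(279,243),side=(350,268),wrist=(185,302))),('small',.06,dict(scene=(286,313),side=(440,235),wrist=(382,317))),('flange',.05,dict(scene=(149,335),side=(532,318)))]:
    for v,p in s.items():
        ce,st,cn=blob(C[v],'white',p,6); w=plane(C[v],cn,z); (cx,cy),rr=cv2.minEnclosingCircle(w.astype(np.float32))
        print(nm,v,st,plane(C[v],ce,z)[0].round(4),'enc',round(cx,4),round(cy,4),'dia',round(2*rr,4))
for nm,s in [('Tlarge',dict(scene=(165,274),side=(426,382),wrist=(215,440))),('Tsmall',dict(scene=(478,239),side=(268,180))),('Tsquare',dict(scene=(517,298),side=(327,160))),('Toblong',dict(scene=(397,313),side=(374,207),wrist=(370,100)))]:
    for v,p in s.items():
        ce,st,cn=blob(C[v],'dark',p,6); w=plane(C[v],cn,.006).astype(np.float32)*1000
        r=cv2.minAreaRect(w); print(nm,v,st,[np.round(x,1) for x in r],'enc',np.round(cv2.minEnclosingCircle(w)[0],1))
for v,p in dict(scene=(374,212),side=(272,216),wrist=(80,84)).items():
    ce,st,cn=blob(C[v],'blue',p,5); w=plane(C[v],cn,.053).astype(np.float32)*1000; print('lever',v,st,[np.round(x,1) for x in cv2.minAreaRect(w)])
for v,p in dict(scene=(447,262),side=(314,180)).items():
    ce,st,cn=blob(C[v],'green',p,5); print('glass',v,st,plane(C[v],ce,.03)[0].round(4))
E
python3 m1.py
```

```text
large scene [265 232  28  19 399] [ 0.4552 -0.083 ] enc 0.4553 -0.0827 dia 0.0489Traceback (most recent call last):
  File "m1.py", line 5, in <module>
    ce,st,cn=blob(C[v],'white',p,6); w=plane(C[v],cn,z); (cx,cy),rr=cv2.minEnclosingCircle(w.astype(np.float32))
             ~~~~^^^^^^^^^^^^^^^^^^
  File "h.py", line 21, in blob
    k=np.bincount(w).argmax(); cn=max(cv2.findContours((l==k).astype(np.uint8),0,cv2.CHAIN_APPROX_NONE)[0],key=len)[:,0]
ValueError: attempt to get argmax of an empty sequence
```

```bash
python3 - <<'E'
from h import *
for v,p in [('side',(350,268)),('side',(440,235)),('side',(532,318)),('wrist',(185,302)),('scene',(149,335))]:
    c=load(v+'0')['color']; print(v,p,c[p[1]-2:p[1]+3:2,p[0]-4:p[0]+5:4].tolist())
E
sed -i 's/(V>215)&(S<30)/(V>(195 if "eye" in c and c["eye"][0]<1 else 215))\&(S<30)/' h.py; python3 m1.py
```

```text
side (350, 268) [[[212, 212, 213], [211, 212, 213], [211, 211, 212]], [[211, 212, 212], [211, 211, 212], [211, 211, 212]], [[212, 212, 213], [212, 212, 213], [211, 212, 212]]]
side (440, 235) [[[150, 153, 157], [206, 206, 207], [205, 206, 207]], [[83, 85, 89], [141, 144, 149], [137, 141, 146]], [[80, 80, 85], [93, 93, 99], [102, 104, 109]]]
side (532, 318) [[[208, 208, 209], [207, 208, 209], [208, 208, 209]], [[206, 206, 207], [209, 209, 210], [209, 209, 210]], [[156, 158, 162], [208, 208, 209], [208, 208, 209]]]
wrist (185, 302) [[[249, 249, 249], [250, 249, 249], [249, 249, 249]], [[250, 249, 249], [250, 249, 249], [249, 249, 249]], [[250, 249, 249], [249, 249, 249], [250, 249, 249]]]
scene (149, 335) [[[254, 255, 255], [254, 255, 255], [254, 255, 255]], [[254, 255, 255], [254, 255, 255], [254, 255, 255]], [[254, 255, 255], [254, 255, 255], [251, 253, 253]]]
large scene [265 232  28  19 399] [ 0.4552 -0.083 ] enc 0.4553 -0.0827 dia 0.0489
large side [337 257  28  20 429] [ 0.4557 -0.0837] enc 0.4559 -0.0834 dia 0.0444
large wrist [ 157  278   55   45 1916] [ 0.4564 -0.0809] enc 0.4
[... 1326 characters left out ...]
. ,  83.9]), array([52. , 91.1]), np.float64(71.4)] enc [612.2  83.7]
Toblong side [347 196  53  20 707] [array([612.3,  83.5]), array([ 48.8, 100.1]), np.float64(71.6)] enc [612.2  82.9]
Toblong wrist [ 299   50  131  103 7919] [array([612.9,  83.7]), array([55.3, 99.7]), np.float64(71.5)] enc [613.  84.]
lever scene [368 200  11  17 106] [array([398.9,  96.9]), array([49.5, 11.7]), np.float64(0.5)]
lever side [257 211  29  13 172] [array([395.6,  93.1]), array([17. , 53.7]), np.float64(89.9)]
lever wrist [  41   73   75   21 1391] [array([398.9,  97.9]), array([13.7, 53.2]), np.float64(89.8)]
glass scene [437 255  18  21 291] [0.5484 0.1861]
glass side [307 176  14  18 216] [0.5266 0.1767]
```

Run:
```python
from h import *
s=load('scene0'); w=load('wrist0')
for n,p in [('red',(178,194)),('red',(228,214)),('red',(276,201)),('blue',(328,203))]: print(n,plane(s,blob(s,'white',p,4)[0],.05)[0].round(3))
print('bolt',plane(s,(222,303),0),'glass top',plane(s,(447,247),.058), 'wrench',plane(s,[(35,285),(63,335)],0))
h=cv2.cvtColor(s['color'],cv2.COLOR_RGB2HSV).astype(int)
ce,st,cn=blob(s,'gray',(153,358),4); print(st); r=cv2.approxPolyDP(cn,4,True)[:,0]; print(r.tolist(),plane(s,r,.01).round(4).tolist())
# valve body in wrist
ce,st,cn=blob(w,'gray',(150,83),6); print(st,[np.round(x,1) for x in cv2.minAreaRect(plane(w,cn,.03).astype(np.float32)*1000)])
cv2.imwrite('pics/c1.png',np.vstack([cv2.resize(s['color'][315:385,105:205],None,fx=6,fy=6,interpolation=2),cv2.resize(w['color'][45:125,30:230],(600,240),interpolation=2)[:170]])[:,:,::-1])
```

```text
red [ 0.285 -0.256]
red [ 0.354 -0.166]
red [ 0.333 -0.074]
blue [0.36  0.021]
bolt [[ 0.53685627 -0.18867693]] glass top [[0.53344306 0.19104867]] wrench [[ 0.43493658 -0.50371501]
 [ 0.56084727 -0.43859521]]
[ 125  327   57   51 1646]
[[146, 327], [138, 332], [139, 345], [125, 361], [157, 377], [181, 347], [161, 338], [156, 328]] [[0.5771, -0.3077], [0.5854, -0.3195], [0.6123, -0.3164], [0.6398, -0.3352], [0.678, -0.2872], [0.6278, -0.2532], [0.6042, -0.2837], [0.5821, -0.2921]]
[  95   56  121   55 5018] [array([447.1,  98.5]), array([39.6, 93.3]), np.float64(90.0)]
```

View pics/c1.png

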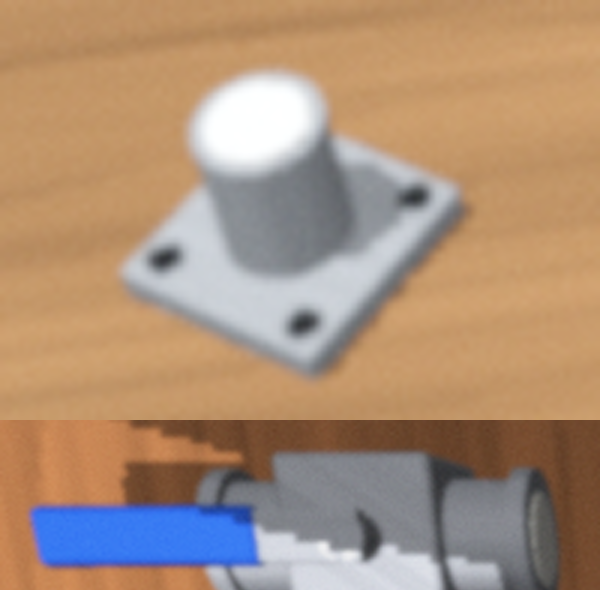

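Both crops fit the measurements. The valve lies along world x with its lever toward −x, and the flange plate shows three of its holes. First I'll move over the large ferrule.

Emit:
arm_command --plan '[-21,-30,0,0,-21,-30,0,0,-21,-30,0,0,-20,-28,0,0,0,0,40,0,0,0,40,0,0,0,30,0,0,0,0,0,0,0,0,0]' --grip 1

```text
time_s: 1.05
eef_pos: [0.4569, -0.0829, 0.1]
eef_rot: [-0.001, 0.707, 0.707, -0.0]
wrist_force: [0.1, -0.5, 1.5]
opening: 1.001
```

```bash
cat >> h.py <<'E'
def go(x,y,z=None,yaw=None):
    o=ctrl.get_obs(); M=R.from_quat(o['eef_rot'],scalar_first=True).as_matrix(); p=o['eef_pos']*1000
    d=np.array([x,y,p[2] if z is None else z])-p; print('t',round(o['time_s'],2),'pos',p.round(1),'tool y axis deg',np.degrees(np.arctan2(M[1,1],M[0,1])).round(2),'need tool',(M.T@d).round(1),'open',round(o['opening'],3),'F',o['wrist_force'].round(1))
E
python3 - <<'E'
from h import *
s=load('scene0'); px=np.array([(163,257),(302,323),(413,195)])/6+[104.6,314.6]
w=plane(s,px,.01)*1000; print(w.round(1), np.linalg.norm(w[0]-w[1]),np.linalg.norm(w[1]-w[2]),[np.degrees(np.arctan2(*(b-a)[::-1])) for a,b in[(w[0],w[1]),(w[1],w[2])]],(w[0]+w[2])/2)
go(456,-83)
E
```

```text
[[ 634.8 -325.7]
 [ 661.8 -290.7]
 [ 626.  -264.6]] 44.18709833726375 44.346009251091665 [np.float64(52.32537159869949), np.float64(143.8662208318398)] [ 630.36342507 -295.12070171]
t 1.05 pos [456.9 -82.9 100. ] tool y axis deg -0.0 need tool [-0.1 -0.9  0. ] open 1.001 F [ 0.1 -0.5  1.5]
```

Emit:
arm_command --plan '[0,-1,35,0,0,0,30,0,0,0,19,0,0,0,0,0]'

```text
time_s: 1.45
eef_pos: [0.4557, -0.0827, 0.0155]
eef_rot: [-0.001, 0.707, 0.707, -0.0]
wrist_force: [0.7, 0.1, 0.5]
opening: 1.0
```

Emit:
arm_command --plan '[0,0,0,0,0,0,0,0,0,0,0,0,0,0,0,0,0,0,0,0,0,0,0,0,0,0,0,0,0,0,0,0]' --grip 0

```text
time_s: 2.25
eef_pos: [0.4575, -0.0837, 0.0183]
eef_rot: [0.002, 0.707, 0.707, 0.0]
wrist_force: [-4.3, 0.6, 12.3]
opening: 0.567
```

Emit:
arm_command --plan '[0,0,-15,0,0,0,-30,0,0,0,-40,0,0,0,-30,0,0,0,0,0]'

```text
time_s: 2.75
eef_pos: [0.4595, -0.0845, 0.1362]
eef_rot: [0.005, 0.707, 0.707, 0.002]
wrist_force: [0.5, 0.3, -2.7]
opening: 0.564
```

Run:
```python
from h import *
go(454,-284); snap('scene','s1.png'); w=snap('wrist','w1.png')
i=lambda f:cv2.imread('pics/'+f); cv2.imwrite('pics/j1.png',np.hstack([cv2.resize(i('s1.png'),(400,300)),cv2.resize(i('w1.png'),(400,300))]))
```

```text
t 2.75 pos [459.5 -84.5 136.2] tool y axis deg 0.01 need tool [-199.5   -5.6    0.8] open 0.564 F [ 0.5  0.3 -2.7]
```

View pics/j1.png

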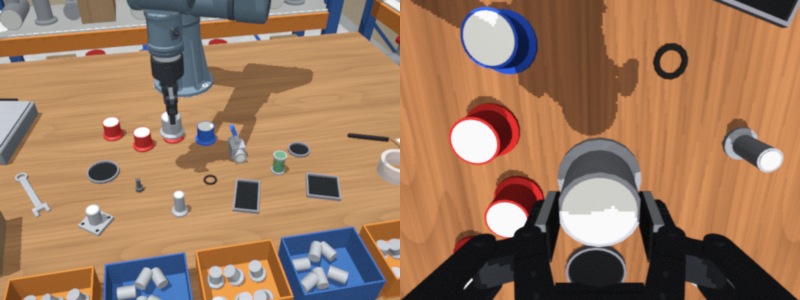

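The large ferrule is held with its body upright (right half, wrist view), weight about 2.7 N, and bench around it is undisturbed. Next I carry it to its tray.

Emit:
arm_command --plan '[-35,-1,0,0,-45,-1,0,0,-45,-1,0,0,-40,-1,0,0,-25,-1,0,0,-10,0,0,0,0,0,25,0,0,0,35,0,0,0,20,0,0,0,0,0,0,0,0,0]'

```text
time_s: 3.95
eef_pos: [0.4506, -0.2818, 0.0501]
eef_rot: [-0.001, 0.707, 0.707, 0.0]
wrist_force: [0.4, 0.1, -2.4]
opening: 0.561
```

Run:
```python
from h import *
go(454,-284,22); c=snap('scene','s2.png')
ce,st,cn=blob(c,'white',(165,225),30); print(ce,st,plane(c,ce,.056+.05-.02))
s=snap('side','d2.png')
i=lambda f:cv2.imread('pics/'+f); cv2.imwrite('pics/j2.png',np.hstack([i('s2.png')[180:330,80:280].repeat(2,0).repeat(2,1),i('d2.png')[280:430,340:540].repeat(2,0).repeat(2,1)]))
```

```text
t 3.95 pos [ 450.6 -281.8   50.1] tool y axis deg 0.04 need tool [-2.2  3.5 28.1] open 0.561 F [ 0.4  0.1 -2.4]
[177.        194.6381323] [166 188  23  14 257] [[ 0.33698864 -0.24935137]]
```

View pics/j2.png

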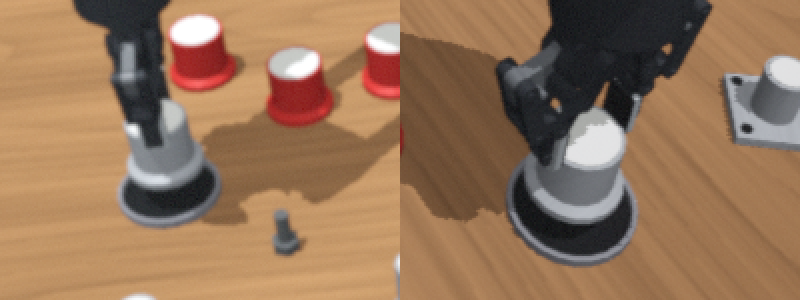

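The ferrule hangs upright over the large tray, roughly centred in both views. I'll correct a few mm, lower and release.

Emit:
arm_command --plan '[-2,3,15,0,0,0,8,0,0,0,3,0,0,0,1,0,0,0,0,0,0,0,0,0]'

```text
time_s: 4.65
eef_pos: [0.4543, -0.2852, 0.0243]
eef_rot: [0.0, 0.707, 0.707, 0.0]
wrist_force: [-0.3, -0.4, -3.1]
opening: 0.559
```

Emit:
arm_command --plan '[0,0,2,0,0,0,1,0,0,0,0,0,0,0,0,0]'

```text
time_s: 5.05
eef_pos: [0.4542, -0.2852, 0.0214]
eef_rot: [0.0, 0.707, 0.707, -0.0]
wrist_force: [-2.3, 2.2, 4.9]
opening: 0.563
```

Contact, about +5 N. I release with partial opening and retreat.

Emit:
arm_command --plan '[0,0,0,0,0,0,0,0,0,0,0,0,0,0,0,0,0,0,0,0]' --grip 0.95

```text
time_s: 5.55
eef_pos: [0.454, -0.285, 0.0207]
eef_rot: [-0.0, 0.707, 0.707, 0.0]
wrist_force: [0.1, -1.2, -0.5]
opening: 0.95
```

Emit:
arm_command --plan '[0,0,-15,0,0,0,-35,0,0,0,-45,0,0,0,-30,0,0,0,0,0,0,0,0,0]'

```text
time_s: 6.15
eef_pos: [0.4545, -0.2854, 0.1474]
eef_rot: [0.001, 0.707, 0.707, 0.0]
wrist_force: [0.0, -0.4, -0.6]
opening: 0.947
```

Run:
```python
from h import *
go(630,-91.3,22); 
for v,p in [('side',(426,345)),('scene',(165,250))]:
    c=snap(v,v+'3.png'); ce,st,cn=blob(c,'white',p,10); print(v,st,plane(c,ce,.053).round(4))
```

```text
t 6.15 pos [ 454.5 -285.4  147.4] tool y axis deg 0.0 need tool [194.4 175.3 125.3] open 0.947 F [ 0.  -0.4 -0.6]
side [414 347  36  30 844] [[ 0.4543 -0.286 ]]
scene [144 244  29  19 418] [[ 0.4536 -0.285 ]]
```

The large ferrule sits in its tray within 1–2 mm of centre in both views. Next is the small ferrule.

Emit:
arm_command --plan '[30,27,0,0,40,36,0,0,40,36,0,0,40,36,0,0,30,28,0,0,14,12,0,0,0,0,20,0,0,0,20,0,0,0,10,0,0,0,0,0,0,0,0,0]' --grip 0.7

```text
time_s: 7.35
eef_pos: [0.6211, -0.1, 0.0957]
eef_rot: [-0.0, 0.707, 0.707, -0.0]
wrist_force: [-0.2, 0.3, 1.4]
opening: 0.699
```

Run:
```python
from h import *
go(630,-91.3,21)
```

```text
t 7.35 pos [ 621.1 -100.    95.7] tool y axis deg -0.04 need tool [ 8.7  8.9 74.7] open 0.699 F [-0.2  0.3  1.4]
```

Emit:
arm_command --plan '[9,9,0,0,0,0,0,0,0,0,30,0,0,0,30,0,0,0,14,0,0,0,0,0,0,0,0,0]'

```text
time_s: 8.05
eef_pos: [0.6311, -0.0907, 0.0227]
eef_rot: [0.0, 0.707, 0.707, 0.0]
wrist_force: [0.4, 0.1, 0.3]
opening: 0.699
```

Emit:
arm_command --plan '[0,0,0,0,0,0,0,0,0,0,0,0,0,0,0,0,0,0,0,0,0,0,0,0,0,0,0,0,0,0,0,0]' --grip 0

```text
time_s: 8.85
eef_pos: [0.6313, -0.0909, 0.0235]
eef_rot: [0.001, 0.707, 0.707, 0.0]
wrist_force: [-1.0, -0.3, 6.1]
opening: 0.276
```

Emit:
arm_command --plan '[0,0,-15,0,0,0,-35,0,0,0,-45,0,0,0,-45,0,0,0,0,0,0,0,0,0,0,0,0,0]'

```text
time_s: 9.55
eef_pos: [0.6294, -0.0901, 0.1607]
eef_rot: [-0.001, 0.707, 0.707, -0.0]
wrist_force: [-0.1, 0.3, -1.3]
opening: 0.276
```

Run:
```python
from h import *
go(463.7,280.3,25)
```

```text
t 9.55 pos [629.4 -90.1 160.7] tool y axis deg 0.0 need tool [ 370.3 -165.4  136.3] open 0.276 F [-0.1  0.3 -1.3]
```

Emit:
arm_command --plan '[20,-8.5,0,0,37,-16.5,0,0,37,-16.5,0,0,37,-16.5,0,0,37,-16.5,0,0,37,-16.5,0,0,37,-16.5,0,0,37,-16.5,0,0,37,-16.5,0,0,34,-15,0,0,20,-10,0,0,0,0,0,0,0,0,25,0,0,0,40,0,0,0,25,0,0,0,10,0,0,0,0,0,0,0,0,0,0,0,0,0]'

```text
time_s: 11.45
eef_pos: [0.4662, 0.2797, 0.0633]
eef_rot: [0.001, 0.707, 0.707, 0.001]
wrist_force: [-0.1, -0.2, -0.9]
opening: 0.278
```

Run:
```python
from h import *
go(463.7,280.3,26)
```

```text
t 11.45 pos [466.2 279.7  63.3] tool y axis deg -0.02 need tool [ 0.5 -2.6 37.3] open 0.278 F [-0.1 -0.2 -0.9]
```

Emit:
arm_command --plan '[0,-2,20,0,0,0,10,0,0,0,4,0,0,0,2,0,0,0,0,0,0,0,0,0]'

```text
time_s: 12.05
eef_pos: [0.4634, 0.2798, 0.0266]
eef_rot: [0.0, 0.707, 0.707, 0.001]
wrist_force: [-0.6, -0.9, 3.0]
opening: 0.281
```

Run:
```python
from h import *
go(463.7,280.3,26)
a=snap('scene','s4.png'); b=snap('side','d4.png')
i=lambda f:cv2.imread('pics/'+f); cv2.imwrite('pics/j4.png',np.hstack([i('s4.png')[160:280,400:560].repeat(2,0).repeat(2,1),i('d4.png')[90:210,190:350].repeat(2,0).repeat(2,1)]))
```

```text
t 12.05 pos [463.4 279.8  26.6] tool y axis deg 0.0 need tool [0.5 0.3 0.6] open 0.281 F [-0.6 -0.9  3. ]
```

View pics/j4.png

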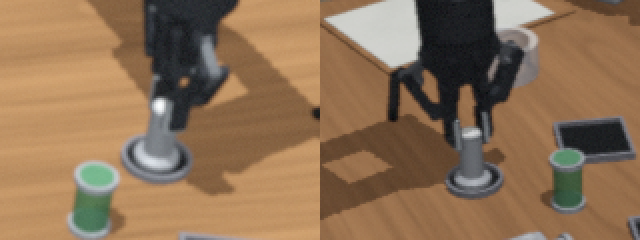

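The small ferrule stands upright inside the small tray in both views, in light contact. I release, rise and go to the flange.

Emit:
arm_command --plan '[0,0,0,0,0,0,0,0,0,0,0,0,0,0,0,0,0,0,0,0]' --grip 0.6

```text
time_s: 12.65
eef_pos: [0.4628, 0.2795, 0.0257]
eef_rot: [-0.0, 0.707, 0.707, -0.0]
wrist_force: [0.5, 0.4, 0.6]
opening: 0.601
```

Emit:
arm_command --plan '[0,0,-15,0,0,0,-35,0,0,0,-45,0,0,0,-35,0,0,0,0,0,0,0,0,0]'

```text
time_s: 13.25
eef_pos: [0.4636, 0.2798, 0.1577]
eef_rot: [0.001, 0.707, 0.707, 0.001]
wrist_force: [-0.2, -0.2, -0.2]
opening: 0.6
```

Run:
```python
from h import *
go(631,-295)
for v,p in [('side',(266,155)),('scene',(480,215))]:
    c=snap(v,v+'5.png'); ce,st,cn=blob(c,'white',p,10); print(v,st,plane(c,ce,.063).round(4))
```

```text
t 13.25 pos [463.6 279.8 157.7] tool y axis deg 0.01 need tool [-5.749e+02  1.673e+02 -1.000e-01] open 0.6 F [-0.2 -0.2 -0.2]
side [260 154   8   5  27] [[0.4616 0.2801]]
scene [477 209  12   8  79] [[0.4614 0.2803]]
```

The small ferrule is within about 2 mm of its tray's centre. Next I traverse toward the flange, stopping just short for a wrist look.

Emit:
arm_command --plan '[-20,6,0,0,-41,12,0,0,-41,12,0,0,-41,12,0,0,-41,12,0,0,-41,12,0,0,-41,12,0,0,-41,12,0,0,-41,12,0,0,-41,12,0,0,-41,12,0,0,-41,12,0,0,-41,12,0,0,-41,12,0,0,-41,11,0,0,-20,6,0,0,0,0,0,0,0,0,0,0,0,0,0,0]'

```text
time_s: 15.25
eef_pos: [0.6413, -0.3329, 0.1545]
eef_rot: [-0.001, 0.707, 0.707, -0.0]
wrist_force: [0.5, 1.0, -0.2]
opening: 0.597
```

Run:
```python
from h import *
go(631,-295); c=snap('wrist','w6.png')
```

```text
t 15.25 pos [ 641.3 -332.9  154.5] tool y axis deg 0.05 need tool [ 37.9 -10.3   0.1] open 0.597 F [ 0.5  1.  -0.2]
```

View pics/w6.png

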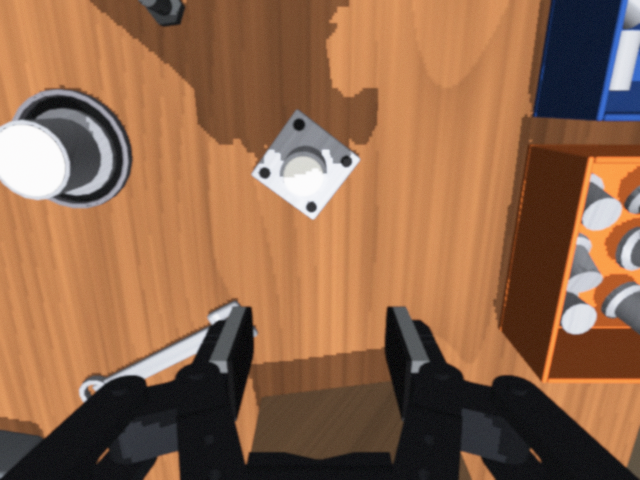

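The wrist view shows the flange plate with holes near (299,125), (346,161), (311,207) and (265,172), and the large ferrule seated in its tray at left. The flange yaw comes from the holes.

Run:
```python
from h import *
c=load('w6'); p=[blob(c,'dark',q,4)[0] for q in [(299,125),(346,161),(311,207),(265,172)]]; w=plane(c,p,.01)*1000
print(np.round(p,1).tolist(),w.round(1).tolist(),w.mean(0).round(1),[np.degrees(np.arctan2(*(w[(i+1)%4]-w[i])[::-1])).round(1)%90 for i in range(4)],[np.linalg.norm(w[(i+1)%4]-w[i]).round(1) for i in range(4)])
go(*w.mean(0),16)
```

```text
[[298.7, 124.1], [345.5, 160.3], [311.0, 206.6], [264.3, 172.4]] [[627.4, -263.4], [662.0, -289.4], [636.0, -325.0], [600.9, -298.5]] [ 631.6 -294.1] [np.float64(53.1), np.float64(53.8), np.float64(53.0), np.float64(53.0)] [np.float64(43.3), np.float64(44.1), np.float64(44.0), np.float64(44.0)]
t 15.3 pos [ 641.5 -332.9  155. ] tool y axis deg 0.07 need tool [ 38.6  -9.7 139.1] open 0.602 F [ 0.6 -0.1  0.6]
```

Emit:
arm_command --plan '[20,-6,0,0,18,-4,0,0,0,0,25,0,0,0,35,0,0,0,25,0,0,0,0,0,0,0,0,0]' --grip 0.8

```text
time_s: 16.0
eef_pos: [0.6319, -0.2956, 0.0712]
eef_rot: [-0.0, 0.707, 0.707, -0.0]
wrist_force: [0.3, 0.5, 0.7]
opening: 0.801
```

Run:
```python
from h import *
go(631.3,-294.5,17)
```

```text
t 16.0 pos [ 631.9 -295.6   71.2] tool y axis deg 0.06 need tool [ 1.  -0.6 54.2] open 0.801 F [0.3 0.5 0.7]
```

Emit:
arm_command --plan '[1,0,25,0,0,0,20,0,0,0,9,0,0,0,0,0,0,0,0,0]'

```text
time_s: 16.5
eef_pos: [0.6329, -0.2961, 0.0187]
eef_rot: [0.001, 0.707, 0.707, 0.0]
wrist_force: [0.3, -0.2, -0.3]
opening: 0.802
```

Emit:
arm_command --plan '[0,0,0,0,0,0,0,0,0,0,0,0,0,0,0,0,0,0,0,0,0,0,0,0,0,0,0,0,0,0,0,0]' --grip 0

```text
time_s: 17.3
eef_pos: [0.6325, -0.296, 0.0184]
eef_rot: [0.001, 0.707, 0.707, 0.0]
wrist_force: [-2.0, 1.0, 5.8]
opening: 0.342
```

Emit:
arm_command --plan '[0,0,-15,0,0,0,-35,0,0,0,-45,0,0,0,-45,0,0,0,0,0,0,0,0,0,0,0,0,0]'

```text
time_s: 18.0
eef_pos: [0.6307, -0.2946, 0.1551]
eef_rot: [-0.002, 0.707, 0.707, -0.0]
wrist_force: [-0.4, 0.1, -2.9]
opening: 0.339
```

Run:
```python
from h import *
go(618,287)
```

```text
t 18.0 pos [ 630.7 -294.6  155.1] tool y axis deg 0.0 need tool [581.6 -12.7   1.2] open 0.339 F [-0.4  0.1 -2.9]
```

Emit:
arm_command --plan '[20,-1,0,0,40,-1,0,0,41,-1,0,0,41,-1,0,0,41,-1,0,0,41,-1,0,0,41,-1,0,0,41,-1,0,0,41,-1,0,0,41,-1,0,0,41,-1,0,0,41,-1,0,0,41,-1,0,0,40,0,0,0,30,0,0,0,0,0,0,-0.1,0,0,0,-0.1,0,0,0,-0.1,0,0,0,0,0,0,0,0]'

```text
time_s: 20.0
eef_pos: [0.6176, 0.2857, 0.1552]
eef_rot: [-0.001, 0.594, 0.804, -0.001]
wrist_force: [0.4, 0.6, -1.9]
opening: 0.338
```

Run:
```python
from h import *
go(618,287,22); c=snap('wrist','w7.png')
```

```text
t 20.0 pos [617.6 285.7 155.2] tool y axis deg 17.06 need tool [  1.1   1.2 133.2] open 0.338 F [ 0.4  0.6 -1.9]
```

View pics/w7.png

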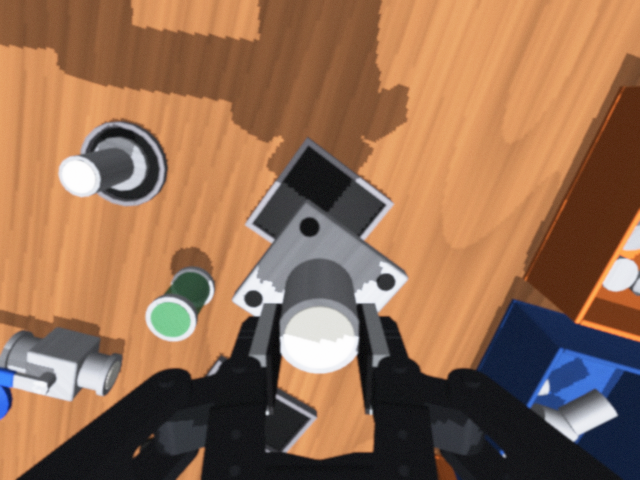

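The flange is held level over the square tray, with holes at (310,227), (386,282) and (254,299) and visible tray corners near (309,141), (391,204) and (248,223). The small ferrule and sight glass are undisturbed.

Run:
```python
from h import *
c=load('w7'); a=lambda u,v:np.degrees(np.arctan2(*(v-u)[::-1])).round(1)%90
p=[blob(c,'dark',q,4)[0] for q in [(310,227),(386,282),(254,299)]]; w=plane(c,p,.147)*1000
print('flange',np.round(p,1).tolist(),w.round(1).tolist(),a(w[0],w[1]),a(w[0],w[2]),np.linalg.norm(w[0]-w[1]),np.linalg.norm(w[0]-w[2]),'centre',(w[1]+w[2])/2)
t=plane(c,[(309,140),(392,203),(247,224)],.009)*1000; print('tray',t.round(1).tolist(),a(t[0],t[1]),a(t[0],t[2]),np.linalg.norm(t[0]-t[1]),np.linalg.norm(t[0]-t[2]),(t[1]+t[2])/2)
```

```text
flange [[309.0, 226.6], [385.2, 281.4], [253.1, 298.4]] [[605.5, 315.6], [646.6, 300.7], [590.5, 274.3]] 70.0 70.0 43.711947753967856 43.94206607329241 centre [618.52427157 287.53545568]
tray [[594.8, 338.9], [670.2, 312.0], [566.4, 262.3]] 70.4 69.6 80.02084326785538 81.67578052039973 [618.30818534 287.17952021]
```

The flange and tray agree in yaw (70.0° each) and centre to under 1 mm. I lower it.

Emit:
arm_command --plan '[0,0,25,0,0,0,40,0,0,0,30,0,0,0,15,0,0,0,0,0,0,0,0,0]'

```text
time_s: 20.65
eef_pos: [0.6197, 0.2857, 0.0479]
eef_rot: [0.0, 0.594, 0.805, 0.001]
wrist_force: [0.6, 0.5, -2.4]
opening: 0.339
```

Run:
```python
from h import *
go(617.6,286,22)
```

```text
t 20.65 pos [619.7 285.7  47.9] tool y axis deg 17.15 need tool [ 0.9 -1.9 25.9] open 0.339 F [ 0.6  0.5 -2.4]
```

Emit:
arm_command --plan '[1,-2,12,0,0,0,8,0,0,0,4,0,0,0,2,0,0,0,0,0,0,0,0,0]'

```text
time_s: 21.25
eef_pos: [0.6167, 0.286, 0.0214]
eef_rot: [0.0, 0.593, 0.805, 0.0]
wrist_force: [-3.4, -1.2, 2.6]
opening: 0.341
```

Emit:
arm_command --plan '[0,0,0,0,0,0,0,0,0,0,0,0,0,0,0,0,0,0,0,0]' --grip 0.7

```text
time_s: 21.75
eef_pos: [0.6168, 0.2859, 0.0208]
eef_rot: [0.0, 0.594, 0.805, 0.0]
wrist_force: [0.0, 0.7, -0.1]
opening: 0.705
```

Emit:
arm_command --plan '[0,0,-15,0,0,0,-35,0,0,0,-45,0,0,0,-35,0,0,0,0,0,0,0,0,0]'

```text
time_s: 22.35
eef_pos: [0.6177, 0.2862, 0.1534]
eef_rot: [0.001, 0.593, 0.805, 0.002]
wrist_force: [-1.3, 0.2, -0.8]
opening: 0.698
```

Emit:
arm_command --plan '[0,0,0,-0.14,0,0,0,-0.14,0,0,0,-0.14,0,0,0,-0.14,0,0,0,-0.14,0,0,0,-0.14,0,0,0,-0.14,0,0,0,-0.14,0,0,0,-0.14,0,0,0,-0.012,0,0,0,0,0,0,0,0]'

```text
time_s: 23.55
eef_pos: [0.6163, 0.2858, 0.1501]
eef_rot: [-0.001, 0.001, 1.0, -0.0]
wrist_force: [0.7, 0.4, -0.1]
opening: 0.7
```

Run:
```python
from h import *
go(447.3,98); print(ctrl.get_obs()['q'].round(2))
a=snap('scene','s8.png'); b=snap('side','d8.png')
for v,c,p in [('scene',a,(517,280)),('side',b,(330,145))]:
    ce,st,cn=blob(c,'white',p,8); print(v,st,plane(c,ce,.053).round(4))
i=lambda f:cv2.imread('pics/'+f); cv2.imwrite('pics/j8.png',np.hstack([i('s8.png')[200:340,400:580].repeat(2,0).repeat(2,1),i('d8.png')[90:230,240:420].repeat(2,0).repeat(2,1)]))
```

```text
t 23.55 pos [616.3 285.8 150.1] tool y axis deg 89.91 need tool [ 168.7 -188.     0.2] open 0.7 F [ 0.7  0.4 -0.1]
[ 0.26  0.46  1.37 -0.    1.31 -1.31]
scene [515 275  17   8 107] [[0.6217 0.2874]]
side [325 139   6   4  20] [[0.6218 0.2866]]
```

View pics/j8.png

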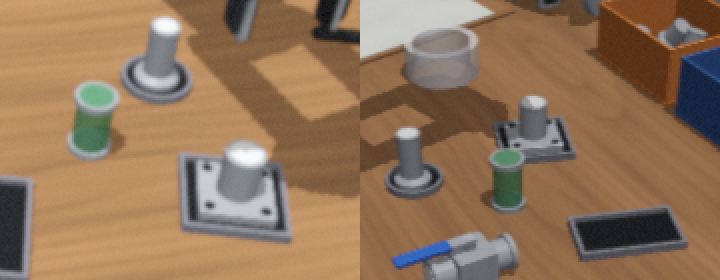

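The flange lies flat and square in its tray. Now I go over the valve.

Emit:
arm_command --plan '[15,-17,0,0,28,-31,0,0,28,-31,0,0,28,-31,0,0,28,-31,0,0,28,-31,0,0,14,-16,0,0,0,0,25,0,0,0,30,0,0,0,10,0,0,0,0,0,0,0,0,0]' --grip 1

```text
time_s: 24.85
eef_pos: [0.4485, 0.0978, 0.0866]
eef_rot: [0.0, -0.001, 1.0, -0.0]
wrist_force: [0.4, -0.0, 0.5]
opening: 0.999
```

Run:
```python
from h import *
go(447.3,98,11)
```

```text
t 24.85 pos [448.5  97.8  86.6] tool y axis deg 90.07 need tool [ 1.3  0.2 75.6] open 0.999 F [ 0.4 -0.   0.5]
```

Emit:
arm_command --plan '[1,0,25,0,0,0,30,0,0,0,16,0,0,0,5,0,0,0,0,0,0,0,0,0]'

```text
time_s: 25.45
eef_pos: [0.4483, 0.0977, 0.0111]
eef_rot: [0.001, -0.001, 1.0, -0.0]
wrist_force: [0.1, 0.5, 0.2]
opening: 0.997
```

Emit:
arm_command --plan '[0,0,0,0,0,0,0,0,0,0,0,0,0,0,0,0,0,0,0,0,0,0,0,0,0,0,0,0,0,0,0,0]' --grip 0

```text
time_s: 26.25
eef_pos: [0.4474, 0.0975, 0.0108]
eef_rot: [0.0, -0.001, 1.0, -0.0]
wrist_force: [-3.5, -0.9, 7.8]
opening: 0.449
```

Emit:
arm_command --plan '[0,0,-15,0,0,0,-35,0,0,0,-40,0,0,0,-40,0,0,0,0,0,0,0,0,0,0,0,0,0]'

```text
time_s: 26.95
eef_pos: [0.445, 0.0977, 0.1377]
eef_rot: [-0.002, -0.001, 1.0, 0.0]
wrist_force: [-0.3, 0.4, -4.8]
opening: 0.441
```

Run:
```python
from h import *
go(612.5,83.7); c=snap('wrist','w9.png')
```

```text
t 26.95 pos [445.   97.7 137.7] tool y axis deg 90.07 need tool [-167.5  -14.2   -0.7] open 0.441 F [-0.3  0.4 -4.8]
```

View pics/w9.png

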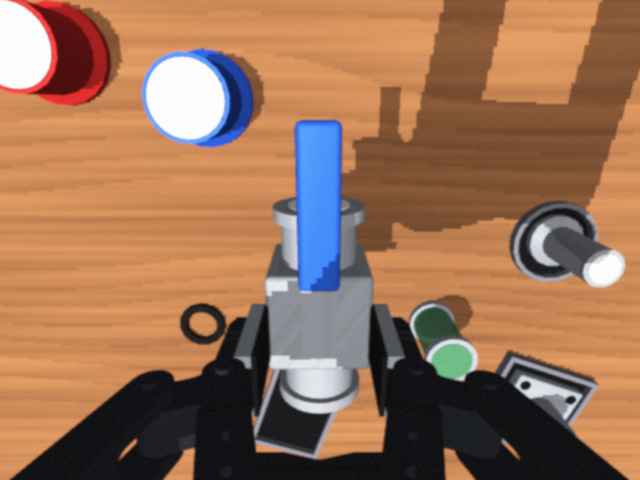

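The valve is held level with its lever along tool x, the tip at (319,121), and the ring, glass and look-alikes are untouched. I carry it to the oblong tray and turn it by 0.32.

Emit:
arm_command --plan '[-15,-1,0,0,-30,-3,0,0,-38,-3,0,0,-38,-3,0,0,-31,-3,0,0,-15,-1,0,0,0,0,0,0.11,0,0,0,0.11,0,0,0,0.1,0,0,0,0,0,0,0,0,0,0,0,0]'

```text
time_s: 28.2
eef_pos: [0.6133, 0.0839, 0.1387]
eef_rot: [-0.001, 0.158, 0.987, -0.0]
wrist_force: [0.6, -0.2, -5.9]
opening: 0.441
```

Run:
```python
from h import *
go(612.5,83.7); c=snap('wrist','w10.png'); p=c['obs']['eef_pos']*1000
ce,st,cn=blob(c,'blue',(319,200),10); w=plane(c,cn,p[2]/1000-.0108+.053).astype(np.float32)*1000; r=cv2.minAreaRect(w); print('lever',[np.round(x,1) for x in r], 'far from tcp',np.linalg.norm(w-p[:2],axis=1).max())
s=snap('side','d10.png'); a=snap('scene','s10.png')
i=lambda f:cv2.imread('pics/'+f); cv2.imwrite('pics/j10.png',np.hstack([i('w10.png')[::2,::2],i('s10.png')[200:360,320:480].repeat(2,0).repeat(2,1)[:240]]))
```

```text
t 28.2 pos [613.3  83.9 138.7] tool y axis deg 71.85 need tool [ 0.7 -0.4  0. ] open 0.441 F [ 0.6 -0.2 -5.9]
lever [array([566.1, 101.4]), array([14.3, 53.4]), np.float64(72.3)] far from tcp 77.2719618395888
```

View pics/j10.png

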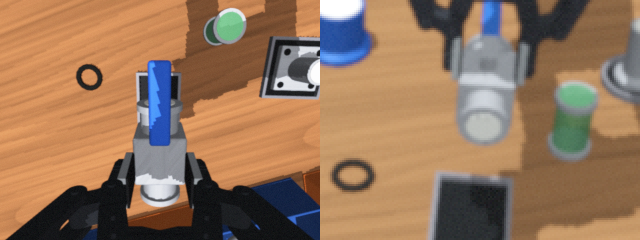

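The valve is over the oblong tray, aligned within 1° (lever 162.3°, tray 161.5°) and 2 mm. I lower it.

Emit:
arm_command --plan '[0,0,25,0.01,0,0,40,0,0,0,25,0,0,0,12,0,0,0,0,0,0,0,0,0]'

```text
time_s: 28.95
eef_pos: [0.615, 0.0838, 0.039]
eef_rot: [0.001, 0.164, 0.987, 0.0]
wrist_force: [0.8, 0.5, -4.7]
opening: 0.443
```

Run:
```python
from h import *
go(612.5,83.7,14)
```

```text
t 28.95 pos [615.   83.8  39. ] tool y axis deg 71.17 need tool [ 2.4 -0.9 25. ] open 0.443 F [ 0.8  0.5 -4.7]
```

Emit:
arm_command --plan '[2,-1,12,0,0,0,8,0,0,0,3,0,0,0,2,0,0,0,0,0,0,0,0,0]'

```text
time_s: 29.55
eef_pos: [0.6115, 0.0835, 0.0139]
eef_rot: [-0.0, 0.164, 0.987, -0.0]
wrist_force: [-5.5, 0.1, 3.4]
opening: 0.445
```

Emit:
arm_command --plan '[0,0,0,0,0,0,0,0,0,0,0,0,0,0,0,0,0,0,0,0]' --grip 0.85

```text
time_s: 30.05
eef_pos: [0.6119, 0.0836, 0.0129]
eef_rot: [0.0, 0.164, 0.987, 0.0]
wrist_force: [0.7, -0.2, -0.3]
opening: 0.852
```

Emit:
arm_command --plan '[0,0,-15,0,0,0,-35,0,0,0,-45,0,0,0,-45,0,0,0,-40,0,40,0,0,0,45,0,0,0,45,0,0,0,0,0,0,0,0,0,0,0]'

```text
time_s: 31.05
eef_pos: [0.4885, 0.126, 0.1942]
eef_rot: [0.001, 0.163, 0.987, 0.0]
wrist_force: [1.1, -0.6, -0.5]
opening: 0.85
```

Run:
```python
from h import *
go(612.5,83.7)
a=snap('scene','s11.png'); b=snap('side','d11.png'); w=snap('wrist','w11.png')
i=lambda f:cv2.imread('pics/'+f); cv2.imwrite('pics/j11.png',np.hstack([i('s11.png')[190:400,110:580][:, ::1],i('d11.png')[110:320,220:550]]))
cv2.imwrite('pics/j12.png',i('w11.png'))
for v,c,p in [('scene',a,(390,285)),('side',b,(345,190))]:
    ce,st,cn=blob(c,'blue',p,15); print(v,st,[np.round(x,1) for x in cv2.minAreaRect(plane(c,cn,.056).astype(np.float32)*1000)])
```

```text
t 31.05 pos [488.5 126.  194.2] tool y axis deg 71.23 need tool [-1.31e+02 -1.00e-01  3.00e-01] open 0.85 F [ 1.1 -0.6 -0.5]
scene [395 258   9  22 157] [array([566.3, 100.7]), array([11.7, 49.7]), np.float64(71.1)]
side [336 185  27   8 134] [array([562. ,  97.1]), array([16.5, 52.1]), np.float64(71.3)]
```

View pics/j11.png

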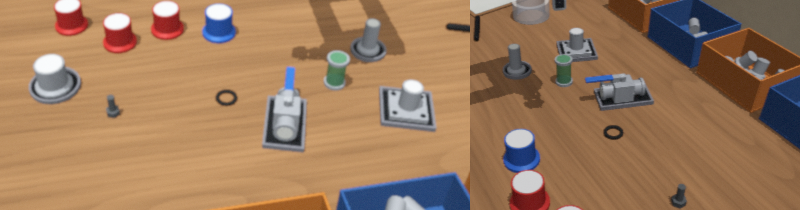

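View pics/j12.png

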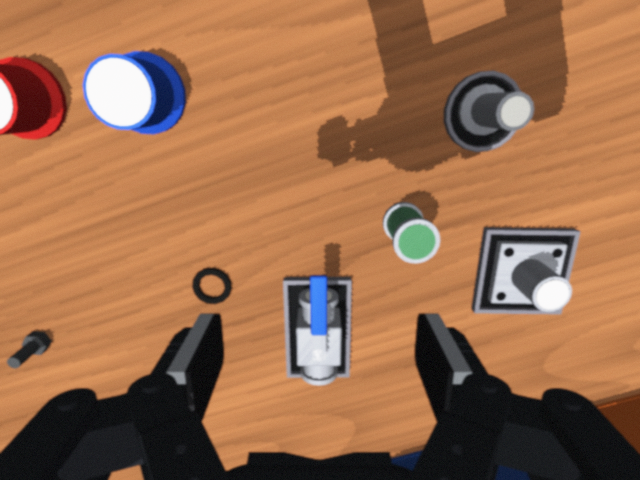

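All four fittings are seated, and the valve is centred in the oblong tray, lever on top: lever axis 161.2°, origin about (613.7, 84.7) against the tray at (612.5, 83.7). I'll check that the sight glass hasn't moved, then hand in.

Run:
```python
from h import *
for a,b,p in [('scene0','s11',(447,262)),('side0','d11',(314,180))]: print(blob(load(a),'green',p,5)[0].round(1),blob(load(b),'green',p,5)[0].round(1))
for v,p,z in [('s11',(160,250),.053),('s11',(480,215),.063),('s11',(521,278),.053)]:
    c=load(v); print(plane(c,blob(c,'white',p,10)[0],z).round(4))
print(ctrl.hand_in())
```

```text
[445.  265.7] [445.2 265.9]
[313.7 184.4] [313.5 184.1]
[[ 0.4538 -0.285 ]]Traceback (most recent call last):
  File "<stdin>", line 4, in <module>
  File "h.py", line 21, in blob
    k=np.bincount(w).argmax(); cn=max(cv2.findContours((l==k).astype(np.uint8),0,cv2.CHAIN_APPROX_NONE)[0],key=len)[:,0]
ValueError: attempt to get argmax of an empty sequence
```

The glass hasn't moved (0.3 px at most). The small ferrule's cap is in the arm's shadow, so the white mask missed it, but the last pictures show it standing in its tray.

```bash
python3 -c "
from bench import ctrl
print(ctrl.hand_in())"
```

```text
the job is handed in; nothing more can be done
None
```

I placed all four fittings in their matching trays in the order listed: large ferrule, small ferrule, square flange, then ball valve. The job is handed in, at about 31 s on the robot's clock. The arm ended well clear, with the gripper 0.19 m up.

What the last checks showed:

| Fitting | Distance from tray centre | Notes |
|---|---|---|
| Large ferrule | about 1–2 mm | upright |
| Small ferrule | about 2 mm | upright, measured just after release |
| Square flange | about 4 mm after release (8 mm clearance each side) | flat; its yaw matched the tray to under 1° just before lowering |
| Ball valve | about 1–2 mm | lever on top, under 1° off the tray's long axis |

- **Sight glass:** it stayed where it was, shifting no more than 0.3 pixel in two views.
- **Look-alikes:** in the last pictures the red and blue look-alikes look undisturbed.
- **Forces:** the wrist force stayed under about 13 N in every reading I took.
- **Failed check:** the final automatic re-measurement stopped at the small ferrule, because its white cap was in the arm's shadow. I relied on the last pictures for the small ferrule and the flange, and both look seated.

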